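# Wedge the rocking liquid-limit device steady

## Robot

A 6-joint arm with a two-finger parallel gripper is mounted at the origin on a cart in front of the work surface, level with it; the furniture and walls round the work are solid. World frame = base frame: x ahead of the robot, y to its left, z up, the work surface at z = 0. Lengths are in mm, angles in rad, forces in N, time in s.
With the tool pointing down it reaches from about 425 to 925 mm from the base axis. Payload 12.5 kg.
Tool frame: the origin (TCP) lies at the very end of the fingers, on their centre line; the grasp point (between the pads) lies 19 mm behind it; z points along the fingers, x is the direction in which the jaws open and shut, and the axes are right-handed (so a half turn about z gives the same grasp; the last joint's range is limited). The gripper opens to 85 mm and grips with 20 to 120 N. Pads are 22 mm wide; open, the fingers measure 114 mm over their backs; the gripper's body (76 mm by 85 mm) begins 54 mm behind the grasp point. The pads swing forward as they close: fully open they stand 13 mm farther back than shut.
Start: joints at [-1.421, 0.491, 1.559, -0, 1.092, -0.106], TCP at [158.159, -604.674, 231.327] pointing down, gripper open.
Joint ranges: [-3.1, 3.1], [-0.84, 2.19], [0.05, 2.79], [-1.13, 4.28], [0.06, 2.93], [-2.69, 2.69]. Speed limits (rad/s): [2.22, 2.22, 2.79, 3.14, 3.14, 3.14].

## Interface

Orientations are given as a 3x3 rotation matrix whose columns are the frame's x, y, z axes.
In Python, from workcell import * gives the robot as it stands.
- The arm moves only by the shell command python3 -m creep 'ROWS' [FORCE]. ROWS is JSON, a list that holds one entry, the list of rows, each a list of 5 numbers: the shift along the tool's x, y, z scaled (see below), then the turn about the tool's z scaled (see below), then the opening, from 0 (shut) to 1 (fully open). A call has 1 to 10 rows; each row is the pose to reach, as a shift and turn from the pose commanded when the call began, along the tool's axes at that moment; what a row does not reach only later rows make up. The controller multiplies each number of a shift by 500 mm and each number of a turn by 0.5 rad. A row lasts 1/10 s, in which the tool goes at most 50 mm and 8.59 degrees, less where a joint would pass 70% of its speed; a pose out of reach is approached as far as the arm can. A call with a number of a shift or a turn outside -1 to 1 is refused whole. A call with a gripper value outside its range is refused whole. The fingers move at their own pace and stop on an object; FORCE is the grip in N (left out, the last holds). Time passes only in rows, so rows that repeat a pose let the fingers close. It gives the time, the measured TCP pose, the force and the opening at its end, in the units of the state.
- read_state(): the state, without advancing time (a new reading comes with each control period).
- camera(name): name is "side" or "top" or "wrist"; returns a dict with "pixels" (384x512x3 uint8, red, green, blue), "fx", "fy", "cx", "cy" (pixels), "rvec" (rotation vector, rad) and "tvec" (3), from world to camera coordinates, as OpenCV has them. Camera axes: x right, y down, z forward; pixel columns grow to the right and rows downward; lengths in mm; the calibration is good to about 2 mm. A picture is of the moment at which its call begins. There is no depth.
- job_done(): hands the job in, once; it reports no verdict.
The state is a dict: "time": time; "qpos": joint angles; "joint_velocities": joint speeds; "effort": joint torques, N m; "tcp_pos": TCP position; "eef_rot": TCP orientation; "ft_force": force on the tool from outside, world axes, zero at the start; "torque": the same for the moment, N m; "grip_width": finger opening in mm.
Only numpy, scipy, OpenCV 4.12 (cv2) and the standard library are available. Lean on these libraries where they do the work, as an engineer would, in place of code of your own. Each camera call takes 0.05 s, during which the arm holds its last target.

## Task

The liquid-limit device (black base with the brass cup) rocks because its worn front right foot hangs clear of the bench. Push the orange wedge along the bench, thin end first, under that foot until it is snug and takes up the gap, then press down firmly (about 10 N) on the corner of the base above that foot to check that the device no longer rocks, and take the hand away. Only push and press with the fingertips: do not pinch, ram or lift the wedge, do not lift, tip or shove the device, and leave the soil tin, spatula and screwdriver alone.

Things in the scene. Friction and masses are not known exactly. Their poses are not given: they have to be found in the camera images.
- device: liquid-limit device: black base 150 mm (own x) x 125 (own y), its underside 18 and its top 68 mm over the bench, on four round feet at own x +-60, y +-48 mm; brass cup on it (90 mm wide, at the middle, rim 95 mm high), carriage and crank at the rear, 130 mm high. Origin: on the bench under the base's centre; x points to its rear (away from the robot), y to its left, z up. 2 to 2.8 kg
- worn_foot: the worn front right foot (own x -60, y -48 mm of the device), round, 23 mm wide; origin: centre of its sole, which is rounded, flat over 13 mm, and hangs 3.5 to 6.5 mm over the bench, drawn anew each time. The device stands level on its three other feet and rocks down to this one when that corner is pressed with more than about 6 N
- press_corner (a point): point on top of the base straight above the worn foot, 68 mm over the bench; 15 mm in from the base's front and right edges; this is the corner to press, and 23 mm or more round it are free of other parts
- wedge: orange plastic levelling wedge lying flat on the bench, 100 mm long, 40 mm wide, 2 mm thick at the tip and rising evenly to 14 mm at the upright flat back end. Origin: centre of its underside. Own x points from the back end to the tip, z up. About 50 g, slides easily; its slope holds by friction where it is left
- wedge_tip (a point): middle of the wedge's thin edge, on the bench (50 mm ahead of the wedge's origin)
- wedge_back (a point): middle of the wedge's upright back face (40 mm wide, 14 mm high), 7 mm over the bench, 50 mm behind the wedge's origin: the face to push on
- soil_tin: open aluminium tin with soil, 61 mm across, 34 mm high, standing beyond the wedge on the right; origin at the centre of its underside; leave alone
- spatula: spatula with wooden handle lying on the bench, 207 mm along its own y, 19 mm high; origin at the middle of its underside; leave alone
- screwdriver: red screwdriver lying on the bench right of the wedge, 178 mm along its own y, 24 mm high; origin at the middle of its underside; leave alone

How it is judged (in metres and radians):
On the way, in this order (a step that is already met when the one before it is completed fails the run):
1. the wedge is under the worn foot, thin end first, and the foot bears on it (contact force between wedge and worn_foot above 0.3 N and x of worn_foot in the frame of wedge above -0.02 m and angle between device's own z axis and vertical below 0.015 rad), for 0.2 s.
2. the corner over the worn foot is pressed with more than 6 N and the device does not rock: the wedge carries the push (contact force between the fingers and device above 6 N and contact force between wedge and worn_foot above 3 N and angle between device's own z axis and vertical below 0.015 rad), for 0.2 s.
At the end, for the whole second after the job is handed in: the worn foot bears on the wedge (more than 0.1 N), which lies flat on the bench; the device stands level within 0.015 rad, at rest, within 15 mm of where it stood (contact force between wedge and worn_foot above 0.1 N and angle between device's own z axis and vertical below 0.015 rad and angle between wedge's own z axis and vertical below 0.03 rad and distance of device from where it was at the start of the episode below 0.015 m and linear speed of each of device, wedge below 0.01 m/s); the robot touches nothing.
It fails at once if the wedge is pinched between the fingers or rammed (over 30 N) (contact force between the fingers and wedge above 30 N).
It fails at once if the wedge is lifted off the bench or tipped (height (world z) of wedge above 0.008 m or angle between wedge's own z axis and vertical above 0.2 rad).
It fails at once if the device is lifted, tipped or shoved 25 mm (height (world z) of device above 0.01 m or angle between device's own z axis and vertical above 0.15 rad or distance of device from where it was at the start of the episode above 0.025 m).
It fails at once if the soil tin, spatula or screwdriver is disturbed (moved 20 mm) (distance of any of soil_tin, spatula, screwdriver from where it was at the start of the episode above 0.02 m).
It also fails if it takes over 72 s, if anything falls off the work surface, if the arm or the gripper's body presses on something with over 40 N, if the wrist force passes 120 N, or if a joint passes its speed limit or range.

## Working session

There is one attempt and no reset: what is moved stays moved. The work goes in short steps, Python scripts to look and compute and a shell command to move; the robot and the scene stay as the last step left them, time stands still between calls to the robot, and variables do not carry over. Pictures are saved under pics/ and viewed, and the job is handed in when it is done.

```bash
ls; mkdir -p pics
python3 - <<'E'
from workcell import *
import cv2
s=read_state();print(s)
for n in ("side","top","wrist"):
    c=camera(n);cv2.imwrite(f"pics/{n}0.png",cv2.cvtColor(c["pixels"],cv2.COLOR_RGB2BGR))
    print(n,c["fx"],c["cx"],c["cy"],c["rvec"],c["tvec"])
E
```

```text
pics
{'time': 0.0, 'qpos': array([-1.42061702e+00,  4.91588821e-01,  1.55947047e+00, -1.78461282e-05,
        1.09172095e+00, -1.05582634e-01]), 'joint_velocities': array([ 0.00144722,  0.00077579,  0.00074044,  0.00099948, -0.0014158 ,
        0.00041099]), 'effort': array([ 1.72418051e-03, -6.18443012e+01, -2.61586100e+01, -2.43849928e-05,
        4.18503187e-03, -2.46856035e-05]), 'tcp_pos': array([ 158.10653064, -604.42277106,  230.70232928]), 'eef_rot': array([[ 2.52990489e-01, -9.67468746e-01, -1.93340166e-04],
       [-9.67468043e-01, -2.52990539e-01,  1.17185075e-03],
       [-1.18264220e-03, -1.09416661e-04, -9.99999295e-01]]), 'ft_force': array([ 0.37191009, -0.11748198, -1.37110534]), 'torque': array([-0.02614651, -0.01393872,  0.06729805]), 'grip_width': 85.37482566113586}
side 381.7432744050936 254.22791593664223 192.4536041550883 [ 1.9736513  -0.05358445  0.01889381] [-515.48417912  135.68428559 1017.24985867]
top 452.99539129803827 250.96854549012394 192.4625775315348 [ 2.11817373 -2.15093585  0.16262451] [ 131.21956368  536.57982434 1251.82548767]
wrist 341.12598965918085 250.45175010992781 191.58707333856947 [-2.29810208  1.77670809  0.25796872] [-623.49522385  -36.38189974  379.70054975]
```

View pics/side0.png

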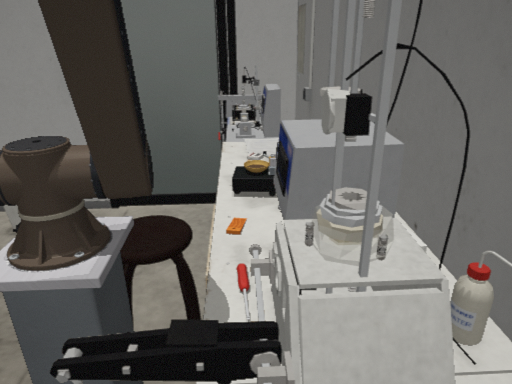

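View pics/top0.png

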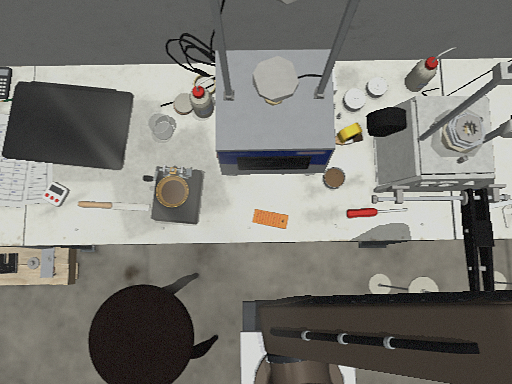

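View pics/wrist0.png

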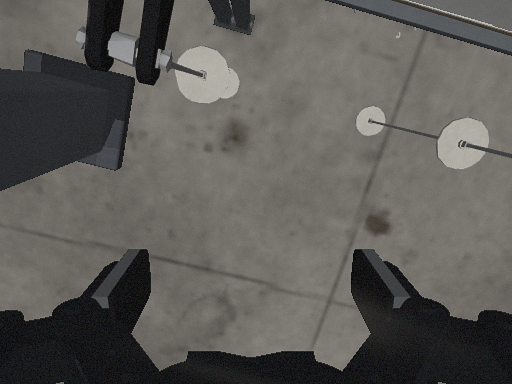

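```bash
cat > h.py <<'E'
from workcell import *
import cv2, numpy as np
def cast(c,uv,z):
    K=np.array([[c["fx"],0,c["cx"]],[0,c["fy"],c["cy"]],[0,0,1.]])
    R=cv2.Rodrigues(np.array(c["rvec"],float))[0];t=np.array(c["tvec"],float)
    d=R.T@np.linalg.inv(K)@np.array([uv[0],uv[1],1.]);o=-R.T@t
    return o+d*(z-o[2])/d[2]
def proj(c,P):
    K=np.array([[c["fx"],0,c["cx"]],[0,c["fy"],c["cy"]],[0,0,1.]])
    return cv2.projectPoints(np.array(P,float).reshape(-1,3),np.array(c["rvec"],float),np.array(c["tvec"],float),K,None)[0].reshape(-1,2)
def crop(c,x0,y0,x1,y1,f,name):
    p=cv2.cvtColor(c["pixels"],cv2.COLOR_RGB2BGR)[y0:y1,x0:x1]
    cv2.imwrite("pics/"+name,cv2.resize(p,None,fx=f,fy=f,interpolation=cv2.INTER_CUBIC))
def orange(c):
    h=cv2.cvtColor(c["pixels"],cv2.COLOR_RGB2HSV)
    return cv2.inRange(h,(5,180,110),(16,255,255))
E
python3 - <<'E'
from h import *
c=camera("top");crop(c,140,150,300,250,5,"t1.png")
m=orange(c);n,l,st,ce=cv2.connectedComponentsWithStats(m)
for i in range(1,n):
    if st[i][4]>20:
        print(st[i],ce[i]); cnt=cv2.findContours((l==i).astype('uint8'),0,2)[0][0]
        r=cv2.minAreaRect(cnt);b=cv2.boxPoints(r);print(b.tolist(),[cast(c,q,8)[:2].round(1).tolist() for q in b])
c=camera("side");crop(c,200,150,300,260,5,"s1.png")
m=orange(c);n,l,st,ce=cv2.connectedComponentsWithStats(m)
for i in range(1,n):
    if st[i][4]>20: print(st[i],ce[i],cast(c,ce[i],5))
E
```

```text
[227 219  18  15 187] [235.71122995 226.01069519] [466.08136147  56.631012     5.        ]
```

View pics/t1.png

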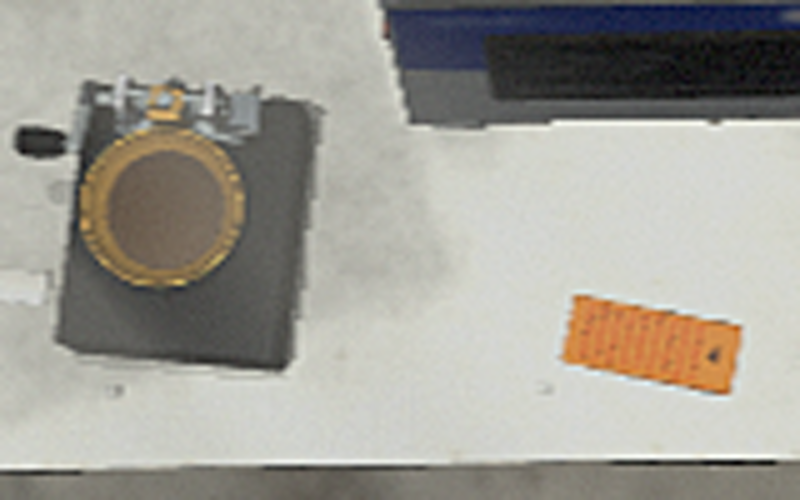

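View pics/s1.png

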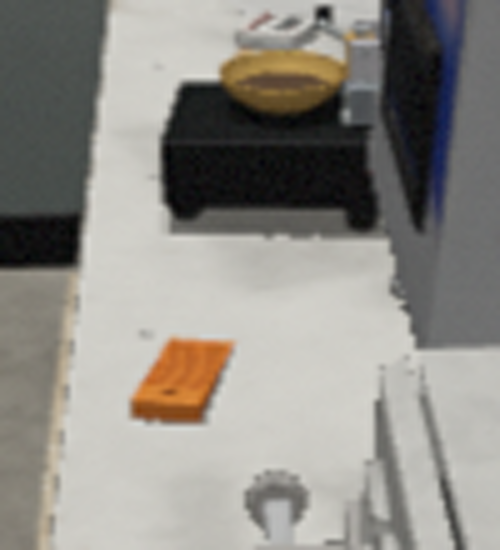

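Side view: the wedge's thin end points toward the device (its upright back is at about (233,232) and faces the camera on −y). In the top view the wedge is at (253..288, 209..229) and the black base at (152..204, 168..224).

```bash
cat >> h.py <<'E'
def wedge(c,show=True):
    h=cv2.cvtColor(c["pixels"],cv2.COLOR_RGB2HSV)
    m=cv2.inRange(h,(4,110,100),(20,255,255))
    n,l,st,ce=cv2.connectedComponentsWithStats(m)
    out=[]
    for i in range(1,n):
        if st[i][4]>60:
            cnt=cv2.findContours((l==i).astype('uint8'),0,2)[0][0]
            out.append((st[i].tolist(),cnt))
    return out
E
python3 - <<'E'
from h import *
c=camera("top")
for s,cnt in wedge(c):
    b=cv2.boxPoints(cv2.minAreaRect(cnt)); print(s,b.round(1).tolist(),[cast(c,q,8)[:2].round(1).tolist() for q in b])
# dark base
h=cv2.cvtColor(c["pixels"],cv2.COLOR_RGB2HSV)
m=((h[...,2]<105)).astype('uint8')*255
m[:,:150]=0;m[:,207:]=0;m[:160]=0;m[228:]=0
m=cv2.morphologyEx(m,cv2.MORPH_OPEN,np.ones((3,3)))
cv2.imwrite("pics/m.png",cv2.resize(m[150:240,140:220],None,fx=6,fy=6,interpolation=0))
print(h[180:222:6,190:210:1,2])
for r in (195,205,215):
    print(r,h[r,148:160,2])
print(h[212:232,175,2],h[212:232,190,2])
# predicted wedge ends in meters, side
c=camera("side");print(wedge(c)[0][0] if wedge(c) else None)
E
```

```text
[156, 180, 26, 27, 147] [[150.8000030517578, 186.3000030517578], [166.5, 177.39999389648438], [181.0, 203.0], [165.3000030517578, 211.89999389648438]] [[567.4, 418.5], [593.3, 372.4], [516.3, 328.8], [490.8, 374.6]]
[253, 209, 35, 20, 464] [[252.1999969482422, 221.8000030517578], [254.89999389648438, 208.39999389648438], [287.79998779296875, 215.0], [285.1000061035156, 228.39999389648438]] [[457.6, 120.8], [497.0, 112.3], [476.1, 16.9], [437.1, 25.7]]
[[ 97  91  94  93  98  95  94  98  91  91  88  87 102 159 190 187 180 182
  184 187]
 [ 91  91  92  96  95  94  99  97  93  88  84 104 124 165 181 172 176 176
  183 180]
 [ 93  97  96  94  95  95  95  96  85  86  99 121 164 189 181 176 181 184
  182 186]
 [ 95  98  96  97  96  96  96  88  88  85 112 164 187 182 181 178 180 180
  183 185]
 [ 95  92  94  96  96  93  92  87  87 103 120 164 193 190 183 186 183 181
  180 178]
 [ 89  91  92  92  96  89  91  87  89 117 165 191 184 187 182 185 189 185
  187 194]
 [ 89  84  91  90  90  80  80  85 118 180 204 203 203 203 207 206 198 205
  200 202]]
195 [189 185 183 186 192 148  66  62 174 174 121 137]
205 [207 165 155 187 146  86  94  99  93  90  88  86]
215 [180 182 170 119  93  95  92  99  98  99  98  97]
[ 75  79  78  78  77  78  81  85  73  66 107 187 182 205 203 203 206 201
 204 204] [ 89  88  87  89  89  91  89  85  86  79  62  71 201 184 216 208 210 211
 207 209]
[244, 160, 25, 10, 160]
```

View pics/m.png

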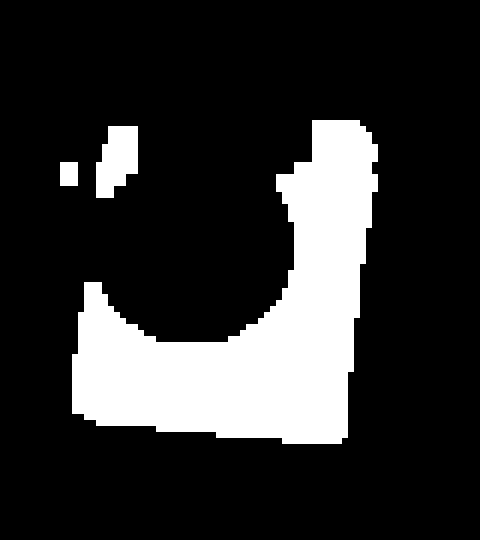

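Run:
```python
from h import *
c=camera("top")
R=cv2.Rodrigues(c["rvec"])[0];print("cam",-R.T@c["tvec"])
v=cv2.cvtColor(c["pixels"],cv2.COLOR_RGB2GRAY).astype(float)
# front edge: subpixel crossing, scanning down each column
F=[]
for u in range(158,195):
    col=v[208:232,u]; 
    i=next(i for i in range(len(col)-1) if col[i]<130<=col[i+1]); F.append((u,208+i+(130-col[i])/(col[i+1]-col[i])))
L=[]
for r in range(204,217):
    row=v[r,145:165]; i=max(i for i in range(19) if row[i]>=140>row[i+1]); L.append((145+i+(row[i]-140)/(row[i]-row[i+1]),r))
Rr=[]
for r in range(180,218):
    row=v[r,190:212]; i=next(i for i in range(21) if row[i]<130<=row[i+1]); Rr.append((190+i+(130-row[i])/(row[i+1]-row[i]),r))
def ln(P,z):
    W=np.array([cast(c,p,z)[:2] for p in P]);d=cv2.fitLine(W.astype('float32'),cv2.DIST_HUBER,0,.01,.01).ravel();
    print(z,"dir deg",np.degrees(np.arctan2(d[1],d[0])).round(2),"pt",d[2:].round(1)); return d
def inter(a,b):
    A=np.array([a[:2],-b[:2]]).T; s=np.linalg.solve(A,b[2:]-a[2:]); return a[2:]+s[0]*a[:2]
for zf in (68,18):
  f=ln(F,zf)
  l=ln(L,68);r=ln(Rr,18)
  print("FL",inter(f,l),"FR",inter(f,r))
```

```text
cam [ 332.35488417  114.55810034 1322.35403957]
68 dir deg 83.81 pt [454.6 334.9]
68 dir deg -5.7 pt [487.8 401.9]
18 dir deg -6.54 pt [529.7 270.1]
FL [462.11127 404.48135] FR [448.5397 279.4192]
18 dir deg 83.81 pt [459.4 343.7]
68 dir deg -5.7 pt [487.8 401.9]
18 dir deg -6.54 pt [529.7 270.1]
FL [465.9875  404.09473] FR [452.40967 278.97562]
```

```bash
cat >> h.py <<'E'
def plan(P,head):
    """target world P, heading (deg) of pushing direction; tool x = heading-90deg"""
    s=read_state();R=s["eef_rot"];d=R.T@(np.array(P,float)-s["tcp_pos"])
    a=np.arctan2(R[1,0],R[0,0]);t=np.radians(head-90)-a;t=(t+np.pi)%(2*np.pi)-np.pi
    print("shift/500",(d/500).round(4),"turn/.5",round(-t/.5,3),"dist",np.linalg.norm(d).round(1))
def st():
    s=read_state();R=s["eef_rot"]
    print("t",round(s["time"],2),"tcp",s["tcp_pos"].round(1),"head",np.degrees(np.arctan2(R[1,0],R[0,0])).round(2)+90,"ft",s["ft_force"].round(2),"w",round(s["grip_width"],1),"zx",R[:2,2].round(4))
E
python3 -m creep '[[[-0.27,-0.426,0,-1,0.1],[-0.27,-0.426,0,-1,0.1],[-0.27,-0.426,0,-1,0.1],[-0.27,-0.426,0,-1,0.1],[-0.27,-0.426,0,-1,0.1],[-0.27,-0.426,0,-1,0.1],[-0.27,-0.426,0,-1,0.1]]]'
python3 -c "
from h import *
st();plan((452,-15,150),77.8)"
```

```text
time: 1.1
tcp_pos: [330.9, -419.5, 231.6]
eef_rot: [[0.688, -0.726, 0.0], [-0.726, -0.688, -0.001], [0.001, 0.0, -1.0]]
ft_force: [-0.0, 0.1, 0.4]
grip_width: 8.4
t 1.1 tcp [ 330.9 -419.5  231.6] head 43.45 ft [-0.02  0.1   0.37] w 8.4 zx [ 0.0002 -0.0006]
shift/500 [-0.4209 -0.7323  0.1627] turn/.5 -1.199 dist 430.1
```

```bash
python3 -m creep '[[[-0.42,-0.73,0.16,-1,0.1],[-0.42,-0.73,0.16,-1,0.1],[-0.42,-0.73,0.16,-1,0.1],[-0.42,-0.73,0.16,-1,0.1],[-0.42,-0.73,0.16,-1,0.1],[-0.42,-0.73,0.16,-1,0.1],[-0.42,-0.73,0.16,-1,0.1],[-0.42,-0.73,0.16,-1,0.1],[-0.42,-0.73,0.16,-1,0.1],[-0.42,-0.73,0.16,-1,0.1]]]'
python3 - <<'E'
from h import *
st();plan((450,-8,40),77.8)
for n in ("wrist","side"):
    c=camera(n);cv2.imwrite(f"pics/{n}2.png",cv2.cvtColor(c["pixels"],cv2.COLOR_RGB2BGR))
E
```

```text
time: 2.1
tcp_pos: [452.3, -15.6, 150.6]
eef_rot: [[0.951, -0.308, -0.001], [-0.308, -0.951, 0.0], [-0.001, 0.0, -1.0]]
ft_force: [-0.1, -0.8, 0.3]
grip_width: 8.3
t 2.1 tcp [452.3 -15.6 150.6] head 72.07 ft [-0.08 -0.85  0.29] w 8.3 zx [-0.0007  0.0001]
shift/500 [-0.009  -0.0131  0.2212] turn/.5 -0.2 dist 110.9
```

View pics/wrist2.png

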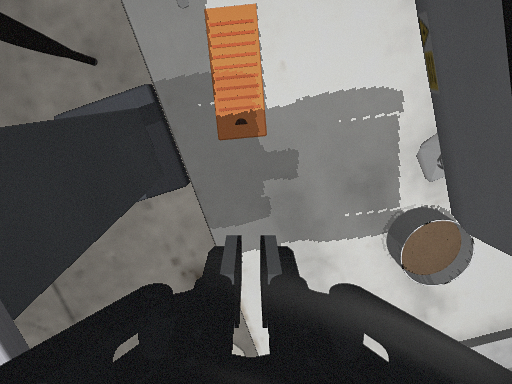

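View pics/side2.png

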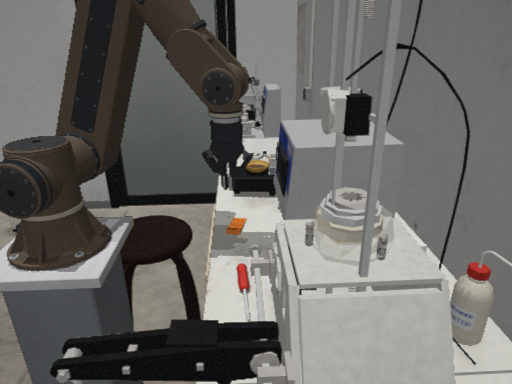

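Run:
```python
from h import *
c=camera("wrist")
for n,p,z in (("backL",(219,139),0),("backR",(266,135),0),("backtopL",(217,113),14),("backtopR",(265,109),14),("tipL",(206,8),2),("tipR",(257,4),2),("tin",(431,247),34)):
    print(n,cast(c,p,z).round(1))
c=camera("top"); print("tin top",cast(c,(334,177),34))
```

```text
backL [435.5  22.2   0. ]
backR [474.9  12.9   0. ]
backtopL [442.8  43.7  14. ]
backtopR [480.2  34.7  14. ]
tipL [460.  120.3   2. ]
tipR [498.2 110.7   2. ]
tin [ 577.7 -114.    34. ]
tin top [ 581.49740089 -117.73442201   34.        ]
```

```bash
python3 -m creep '[[[-0.01,-0.01,0.1,-0.18,0.1],[-0.01,-0.01,0.2,-0.18,0.1],[-0.01,-0.01,0.25,-0.18,0.1],[-0.01,-0.01,0.28,-0.18,0.1],[-0.01,-0.01,0.288,-0.18,0.1],[-0.01,-0.01,0.288,-0.18,0.1]]]'
python3 - <<'E'
from h import *
st();plan((453,8,5),77)
c=camera("wrist");cv2.imwrite(f"pics/w3.png",cv2.cvtColor(c["pixels"],cv2.COLOR_RGB2BGR))
E
```

```text
time: 2.9
tcp_pos: [448.5, -11.7, 7.2]
eef_rot: [[0.974, -0.225, -0.0], [-0.225, -0.974, -0.0], [-0.0, 0.0, -1.0]]
ft_force: [0.6, 0.5, 0.6]
grip_width: 8.6
t 2.9 tcp [448.5 -11.7   7.2] head 77.02 ft [0.65 0.47 0.6 ] w 8.6 zx [-0.0005 -0.    ]
shift/500 [-0.     -0.0404  0.0045] turn/.5 0.001 dist 20.3
```

View pics/w3.png

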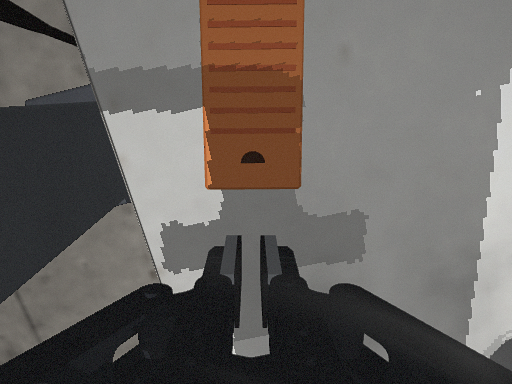

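```bash
python3 -m creep '[[[0,-0.012,0.003,0,0.1],[0,-0.024,0.004,0,0.1],[0,-0.032,0.004,0,0.1],[0,-0.036,0.004,0,0.1],[0,-0.04,0.004,0,0.1],[0,-0.044,0.004,0,0.1],[0,-0.048,0.004,0,0.1]]]'
python3 - <<'E'
from h import *
st()
c=camera("wrist");cv2.imwrite(f"pics/w4.png",cv2.cvtColor(c["pixels"],cv2.COLOR_RGB2BGR))
E
```

```text
time: 3.65
tcp_pos: [453.8, 12.8, 5.3]
eef_rot: [[0.975, -0.223, -0.0], [-0.223, -0.975, -0.0], [-0.0, 0.0, -1.0]]
ft_force: [-0.3, -0.0, 0.3]
grip_width: 8.3
t 3.65 tcp [453.8  12.8   5.3] head 77.11 ft [-0.25 -0.05  0.31] w 8.3 zx [-0.     -0.0001]
```

View pics/w4.png

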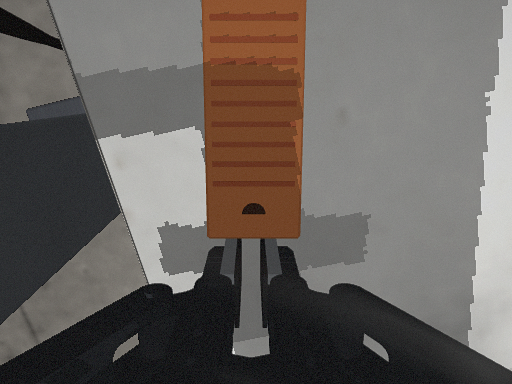

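```bash
python3 -m creep '[[[0,-0.016,0,-0.042,0.1],[0,-0.032,0,-0.084,0.1],[0,-0.048,0,-0.126,0.1],[-0.001,-0.064,0,-0.168,0.1],[-0.002,-0.08,0,-0.21,0.1],[-0.0035,-0.096,0,-0.251,0.1],[-0.0055,-0.112,0,-0.293,0.1],[-0.0075,-0.128,0,-0.335,0.1],[-0.0098,-0.144,0,-0.377,0.1],[-0.0126,-0.16,0,-0.419,0.1]]]'
python3 - <<'E'
from h import *
st()
c=camera("wrist");cv2.imwrite(f"pics/w5.png",cv2.cvtColor(c["pixels"],cv2.COLOR_RGB2BGR))
c=camera("top")
crop(c,140,150,300,250,5,"t5.png")
for s,cnt in wedge(c):
    b=cv2.boxPoints(cv2.minAreaRect(cnt)); print(s,[cast(c,q,8)[:2].round(1).tolist() for q in b])
E
```

```text
time: 4.7
tcp_pos: [465.6, 92.7, 5.3]
eef_rot: [[1.0, -0.014, 0.0], [-0.014, -1.0, -0.0], [0.0, 0.0, -1.0]]
ft_force: [-0.9, -1.4, 0.4]
grip_width: 8.6
t 4.7 tcp [465.6  92.7   5.3] head 89.21 ft [-0.91 -1.36  0.42] w 8.6 zx [ 0.     -0.0001]
[156, 179, 29, 28, 178] [[561.1, 420.2], [598.6, 369.5], [524.1, 315.1], [487.2, 365.5]]
```

View pics/w5.png

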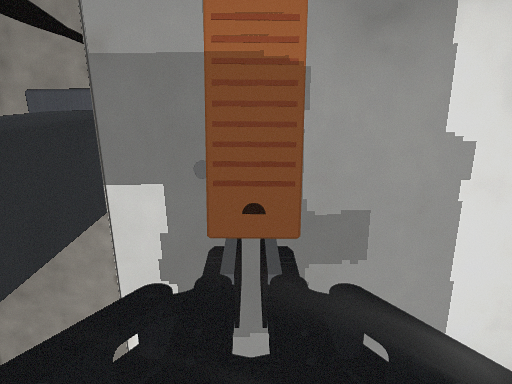

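View pics/t5.png

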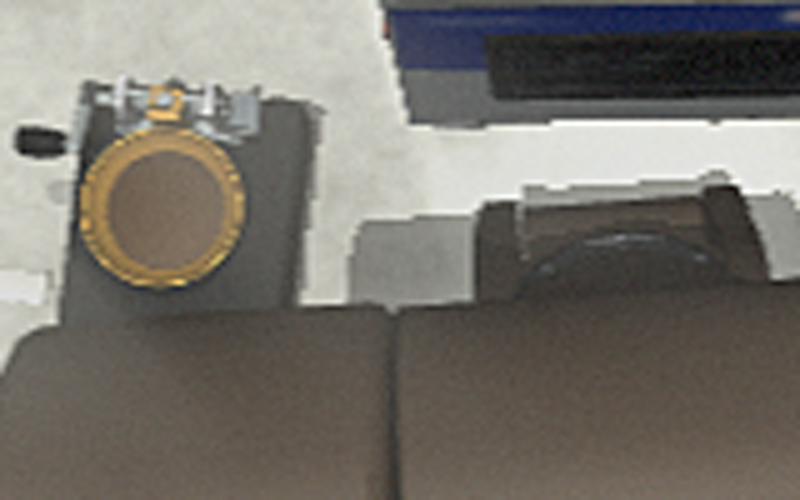

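```bash
python3 -m creep '[[[0,-0.016,0,0,0.1],[0,-0.032,0,0,0.1],[0,-0.048,0,0,0.1],[0,-0.064,0,0,0.1],[0,-0.08,0,0,0.1],[0,-0.094,0,0,0.1],[0,-0.105,0,0,0.1],[0,-0.114,0,0,0.1],[0,-0.12,0,0,0.1]]]'
python3 - <<'E'
from h import *
st()
c=camera("wrist");cv2.imwrite(f"pics/w6.png",cv2.cvtColor(c["pixels"],cv2.COLOR_RGB2BGR))
c=camera("side");crop(c,200,140,300,240,6,"s6.png")
c=camera("top");crop(c,140,150,300,250,5,"t6.png")
E
```

```text
time: 5.7
tcp_pos: [466.4, 152.4, 5.2]
eef_rot: [[1.0, -0.015, -0.0], [-0.015, -1.0, -0.0], [-0.0, 0.0, -1.0]]
ft_force: [0.4, -0.4, 0.3]
grip_width: 8.6
t 5.7 tcp [466.4 152.4   5.2] head 89.12 ft [ 0.38 -0.44  0.35] w 8.6 zx [-0.     -0.0001]
```

View pics/w6.png

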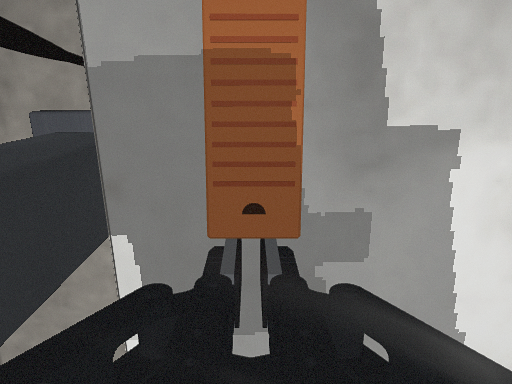

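View pics/s6.png

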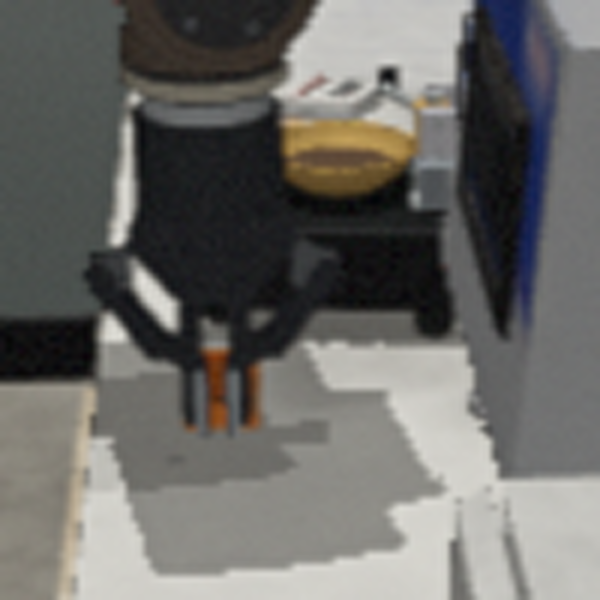

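View pics/t6.png

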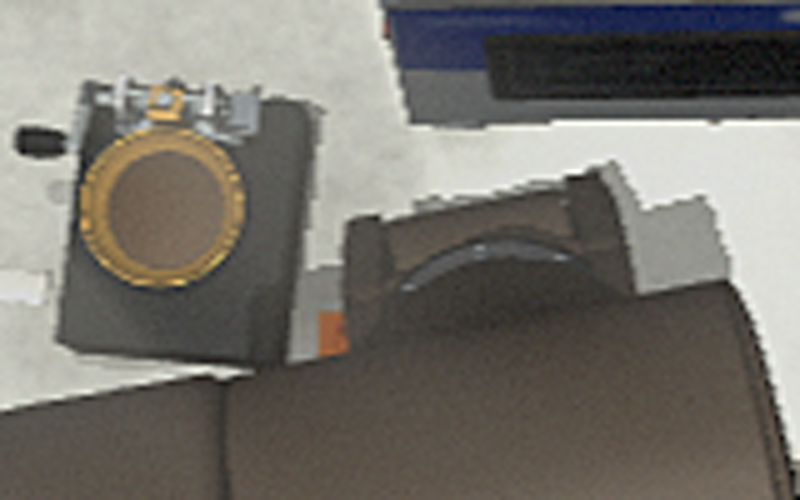

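```bash
python3 - <<'E'
from h import *
c=camera("side")
p=proj(c,[(469,292,0),(469,292,5),(588,279,0),(469-11.5,292,5),(469+11.5,292,5),(588-11.5,279,0),(588+11.5,279,0)]);print(p.round(1),((p-[200,150])*5).round(0).tolist())
c=camera("top");print(cast(c,(203.6,212.6),2))
E
python3 -c "
import cv2
a=cv2.imread('pics/side0.png')[175:205,225:285]
cv2.imwrite('pics/foot.png',cv2.resize(a,None,fx=12,fy=12,interpolation=cv2.INTER_CUBIC))"
```

```text
[[236.5 194.7]
 [236.4 193.4]
 [271.6 195.2]
 [233.1 193.5]
 [239.8 193.3]
 [268.2 195.3]
 [274.9 195.1]] [[182.0, 224.0], [182.0, 217.0], [358.0, 226.0], [165.0, 217.0], [199.0, 216.0], [341.0, 227.0], [375.0, 226.0]]
[487.61844442 263.09350901   2.        ]
```

View pics/foot.png

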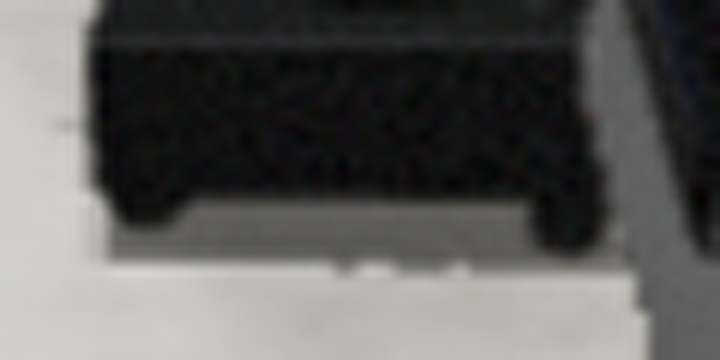

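```bash
python3 -m creep '[[[0,-0.01,0,0,0.1],[0,-0.02,0,0,0.1],[0,-0.03,0,0,0.1],[0,-0.038,0,0,0.1],[0,-0.046,0,0,0.1],[0,-0.052,0,0,0.1],[0,-0.058,0,0,0.1],[0,-0.062,0,0,0.1],[0,-0.064,0,0,0.1]]]'
cat > f.py <<'E'
from h import *
st();F=[]
for i in range(6):
    c=camera("side");F.append(read_state()["ft_force"])
print("mean F",np.mean(F,0).round(2),"sd",np.std(F,0).round(2))
E
python3 f.py
```

```text
time: 6.85
tcp_pos: [466.9, 184.2, 5.3]
eef_rot: [[1.0, -0.015, 0.0], [-0.015, -1.0, -0.0], [0.0, 0.0, -1.0]]
ft_force: [-0.1, -0.0, -0.5]
grip_width: 8.5
t 6.85 tcp [466.9 184.2   5.3] head 89.12 ft [-0.15 -0.   -0.53] w 8.5 zx [ 0.     -0.0001]
mean F [ 0.08  0.14 -0.2 ] sd [0.29 0.25 0.44]
```

```bash
python3 -m creep '[[[0,-0.002,0,0,0.1],[0,-0.004,0,0,0.1],[0,-0.006,0,0,0.1],[0,-0.008,0,0,0.1],[0,-0.008,0,0,0.1]]]' | grep -E "tcp_|ft"; python3 f.py
python3 -m creep '[[[0,-0.002,0,0,0.1],[0,-0.004,0,0,0.1],[0,-0.006,0,0,0.1],[0,-0.008,0,0,0.1],[0,-0.008,0,0,0.1]]]'| grep -E "tcp_|ft"; python3 f.py
```

```text
tcp_pos: [467.0, 188.2, 5.3]
ft_force: [0.1, 0.7, 0.8]
t 7.65 tcp [467.  188.2   5.3] head 89.12 ft [0.09 0.75 0.8 ] w 8.8 zx [ 0.0001 -0.0001]
mean F [-0.49 -0.09  0.24] sd [0.16 0.29 0.4 ]
tcp_pos: [467.1, 192.2, 5.3]
ft_force: [0.4, 0.3, -0.2]
t 8.45 tcp [467.1 192.2   5.3] head 89.12 ft [ 0.44  0.26 -0.21] w 8.8 zx [ 0.0001 -0.    ]
mean F [0.05 0.11 0.03] sd [0.44 0.31 0.53]
```

```bash
for i in 1; do python3 -m creep '[[[0,-0.002,0,0,0.1],[0,-0.004,0,0,0.1],[0,-0.006,0,0,0.1],[0,-0.006,0,0,0.1]]]' | grep -E "tcp_"; python3 f.py|tail -1;done
python3 -m creep '[[[0,-0.002,0,0,0.1],[0,-0.004,0,0,0.1],[0,-0.006,0,0,0.1],[0,-0.006,0,0,0.1]]]' | grep -E "tcp_"; python3 f.py|tail -1
```

```text
tcp_pos: [467.1, 195.2, 5.3]
mean F [-0.15  0.48  0.07] sd [0.39 0.72 0.27]
tcp_pos: [467.2, 198.2, 5.3]
mean F [-0.09 -0.06  0.31] sd [0.57 0.36 0.51]
```

Run:
```python
from h import *
c=camera("side");crop(c,200,140,300,240,6,"s7.png")
```

```text
(no output)
```

View pics/s7.png

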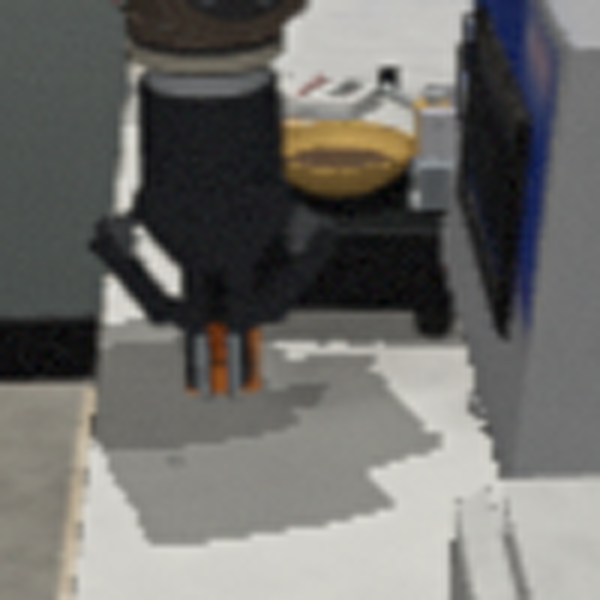

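```bash
python3 -m creep '[[[0,-0.002,0,0,0.1],[0,-0.004,0,0,0.1],[0,-0.006,0,0,0.1],[0,-0.006,0,0,0.1]]]' | grep -E "tcp_"; python3 f.py|tail -1
python3 -m creep '[[[0,-0.002,0,0,0.1],[0,-0.004,0,0,0.1],[0,-0.004,0,0,0.1]]]' | grep -E "tcp_"; python3 f.py|tail -1
```

```text
tcp_pos: [467.2, 201.2, 5.3]
mean F [0.25 0.16 0.19] sd [0.29 0.29 0.26]
tcp_pos: [467.2, 203.1, 5.2]
mean F [ 0.04  0.24 -0.1 ] sd [0.32 0.41 0.6 ]
```

```bash
python3 -m creep '[[[0,-0.002,0,0,0.1],[0,-0.004,0,0,0.1],[0,-0.004,0,0,0.1]]]' | grep -E "tcp_"; python3 f.py|tail -1
python3 -m creep '[[[0,-0.002,0,0,0.1],[0,-0.004,0,0,0.1],[0,-0.004,0,0,0.1]]]' | grep -E "tcp_"; python3 f.py|tail -1
```

```text
tcp_pos: [467.3, 205.2, 5.3]
mean F [-0.17  0.04 -0.33] sd [0.45 0.3  0.24]
tcp_pos: [467.3, 207.2, 5.3]
mean F [0.22 0.13 0.07] sd [0.29 0.49 0.49]
```

```bash
python3 -m creep '[[[0,-0.002,0,0,0.1],[0,-0.003,0,0,0.1],[0,-0.003,0,0,0.1]]]' | grep -E "tcp_"; python3 f.py|tail -1
python3 -m creep '[[[0,-0.002,0,0,0.1],[0,-0.003,0,0,0.1],[0,-0.003,0,0,0.1]]]' | grep -E "tcp_"; python3 f.py|tail -1
```

```text
tcp_pos: [467.3, 208.6, 5.3]
mean F [-0.16 -0.15  0.23] sd [0.42 0.31 0.27]
tcp_pos: [467.3, 210.1, 5.2]
mean F [ 0.08 -0.53  0.27] sd [0.24 0.71 0.32]
```

```bash
python3 -m creep '[[[0,-0.002,0,0,0.1],[0,-0.002,0,0,0.1],[0,-0.002,0,0,0.1]]]' | grep -E "tcp_"; python3 f.py|tail -1
python3 - <<'E'
from h import *
c=camera("wrist");cv2.imwrite(f"pics/w8.png",cv2.cvtColor(c["pixels"],cv2.COLOR_RGB2BGR))
E
```

```text
tcp_pos: [467.4, 211.1, 5.3]
mean F [-0.25  0.1  -0.04] sd [0.34 0.53 0.69]
```

View pics/w8.png

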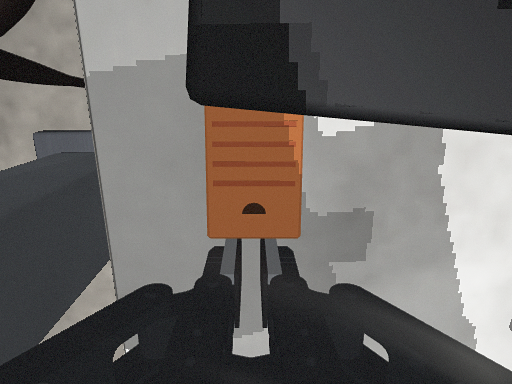

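```bash
python3 - <<'E'
from h import *
c=camera("wrist")
for p in ((188,95),(205,104),(303,114),(512,134)): print(p,cast(c,p,18).round(1),cast(c,p,68).round(1))
for p in ((207,238),(300,238)): print(p,cast(c,p,0).round(1))
R=cv2.Rodrigues(c["rvec"])[0];print("cam",-R.T@c["tvec"])
E
python3 -m creep '[[[0,-0.002,0,0,0.1],[0,-0.002,0,0,0.1],[0,-0.002,0,0,0.1]]]' | grep -E "tcp_"; python3 f.py|tail -1
```

```text
(188, 95) [445.  282.6  18. ] [453.8 282.9  68. ]
(205, 104) [451.  279.3  18. ] [457.5 280.9  68. ]
(303, 114) [487.3 275.   18. ] [479.9 278.3  68. ]
(512, 134) [566.6 266.3  18. ] [528.7 272.9  68. ]
(207, 238) [446.3 217.5   0. ]
(300, 238) [490.1 216.8   0. ]
cam [467.97089245 283.44045427 148.01926879]
tcp_pos: [467.3, 212.0, 5.2]
mean F [-0.09 -1.2  -0.27] sd [0.57 0.49 0.56]
```

```bash
python3 -m creep '[[[0,-0.001,0,0,0.1],[0,-0.002,0,0,0.1],[0,-0.002,0,0,0.1]]]' | grep -E "tcp_"; python3 f.py|tail -1
```

```text
tcp_pos: [467.3, 213.0, 5.2]
mean F [ 0.02 -3.94  0.69] sd [0.28 0.32 0.44]
```

```bash
python3 -m creep '[[[0,0,0,0,0.1],[0,0,0,0,0.1],[0,0,0,0,0.1],[0,0.004,0,0,0.1],[0,0.02,0,0,0.1],[0,0.05,0,0,0.1],[0,0.08,0,0,0.1],[0,0.08,-0.1,0,0],[0,0.08,-0.2,0,0],[0,0.08,-0.24,0,0]]]' | grep -E "tcp_|ft"
python3 - <<'E'
from h import *
st()
c=camera("wrist");cv2.imwrite(f"pics/w9.png",cv2.cvtColor(c["pixels"],cv2.COLOR_RGB2BGR))
c=camera("top");crop(c,140,150,300,250,5,"t9.png")
c=camera("side");crop(c,200,140,300,240,6,"s9.png")
E
```

```text
tcp_pos: [467.7, 172.0, 128.7]
ft_force: [0.3, -0.3, -0.4]
t 16.8 tcp [467.7 172.  128.7] head 89.05 ft [ 0.31 -0.31 -0.42] w -0.2 zx [0.004  0.0008]
```

View pics/w9.png

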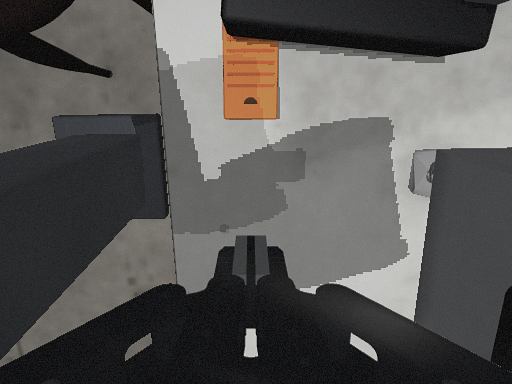

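View pics/s9.png

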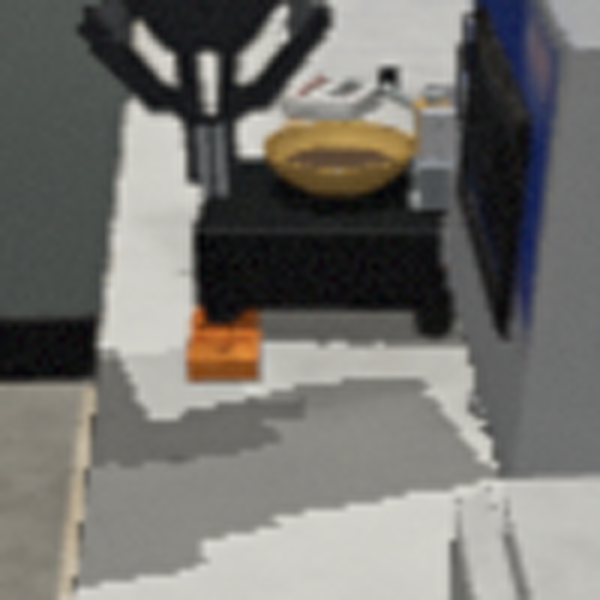

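View pics/t9.png

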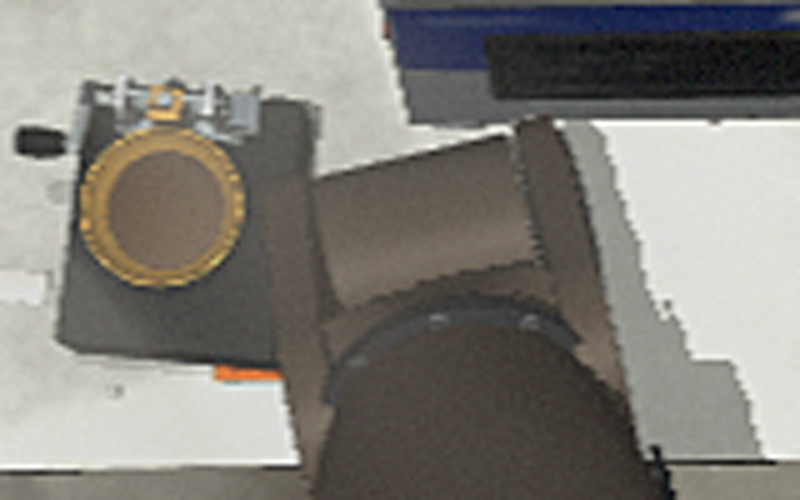

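```bash
python3 -c "
from h import *
st();plan((469,291,76),89)"
```

```text
t 16.95 tcp [467.1 172.1 126.2] head 89.06 ft [ 0.21 -0.18 -1.38] w 0.1 zx [0.0025 0.0005]
shift/500 [-0.0004 -0.2377  0.1006] turn/.5 0.002 dist 129.1
```

```bash
python3 -m creep '[[[0,-0.08,0,0,0],[0,-0.16,0,0,0],[0,-0.22,0,0,0],[0,-0.238,0.04,0,0],[0,-0.238,0.08,0,0],[0,-0.238,0.095,0,0],[0,-0.238,0.1,0,0],[0,-0.238,0.1,0,0]]]' | grep -E "tcp_|ft"; python3 f.py
python3 - <<'E'
from h import *
c=camera("wrist");cv2.imwrite(f"pics/w10.png",cv2.cvtColor(c["pixels"],cv2.COLOR_RGB2BGR))
c=camera("top");crop(c,140,150,300,250,5,"t10.png")
c=camera("side");crop(c,200,140,300,240,6,"s10.png")
E
```

```text
tcp_pos: [468.6, 291.5, 74.8]
ft_force: [0.6, -0.3, 0.2]
t 17.75 tcp [468.6 291.5  74.8] head 89.07 ft [ 0.62 -0.33  0.17] w 0.0 zx [-0.001  -0.0005]
mean F [-0.12 -0.05  0.05] sd [0.53 0.23 0.33]
```

View pics/w10.png

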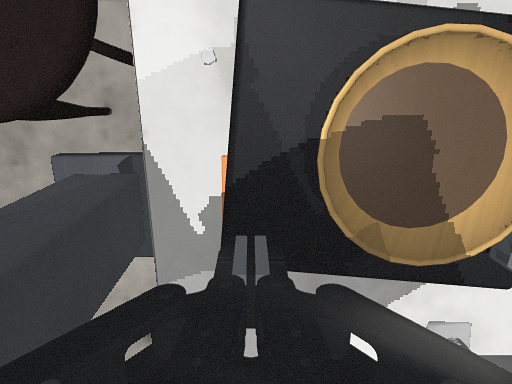

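View pics/s10.png

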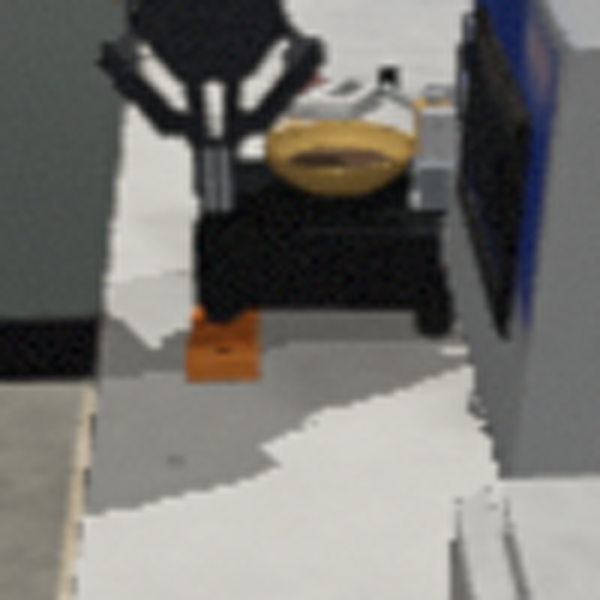

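The fingertips (wrist view, (236–268, 236)) sit inside the corner of the base, clear of the cup. The side view shows the wedge at crop (188–260, 310–380), under the foot. Next I'll lower to make contact.

```bash
python3 -m creep '[[[0,0,0.004,0,0],[0,0,0.008,0,0],[0,0,0.011,0,0],[0,0,0.012,0,0],[0,0,0.012,0,0]]]' | grep -E "tcp_|ft"; python3 f.py|tail -1
python3 -m creep '[[[0,0,0.001,0,0],[0,0,0.002,0,0],[0,0,0.002,0,0]]]' | grep -E "tcp_|ft"; python3 f.py|tail -1
```

```text
tcp_pos: [468.5, 292.0, 69.1]
ft_force: [0.2, 0.8, -0.2]
mean F [-0.31  0.02 -0.11] sd [0.49 0.71 0.52]
tcp_pos: [468.6, 292.0, 68.2]
ft_force: [0.0, 0.2, -0.3]
mean F [ 0.31 -0.48  0.14] sd [0.52 0.13 0.48]
```

```bash
python3 -m creep '[[[0,0,0.001,0,0],[0,0,0.001,0,0],[0,0,0.001,0,0]]]' | grep -E "tcp_|ft"; python3 f.py|tail -1
python3 -m creep '[[[0,0,0.001,0,0],[0,0,0.001,0,0],[0,0,0.001,0,0]]]' | grep -E "tcp_|ft"; python3 f.py|tail -1
```

```text
tcp_pos: [468.7, 292.0, 68.0]
ft_force: [-1.6, -0.7, 5.2]
mean F [-1.12 -0.79  6.05] sd [0.31 0.63 0.32]
tcp_pos: [468.7, 292.0, 67.9]
ft_force: [-2.9, -1.3, 11.1]
mean F [-2.96 -1.66 11.24] sd [0.27 0.38 0.45]
```

```bash
python3 -m creep '[[[0,0,0,0,0],[0,0,0,0,0],[0,0,0,0,0],[0,0,0,0,0]]]' | grep -E "tcp_|ft"
python3 -m creep '[[[0,0,-0.002,0,0],[0,0,-0.004,0,0],[0,0,-0.02,0,0],[0,0,-0.06,0,0],[0,0,-0.12,0,0],[0,0,-0.2,0,0],[0,0.1,-0.25,0,0],[0,0.2,-0.25,0,0],[0,0.28,-0.25,0,0],[0,0.28,-0.25,0,0]]]' | grep -E "tcp_|ft"
python3 -m creep '[[[0,0.1,0,0,0],[0,0.2,0,0,0],[0,0.3,0,0,0],[0,0.4,0,0,0],[0,0.4,0,0,0],[0,0.4,0,0,0]]]' | grep -E "tcp_|ft"
python3 - <<'E'
from h import *
c=camera("wrist");cv2.imwrite(f"pics/w11.png",cv2.cvtColor(c["pixels"],cv2.COLOR_RGB2BGR))
c=camera("top");crop(c,140,150,300,250,5,"t11.png")
c=camera("side");crop(c,200,140,300,240,6,"s11.png")
E
```

```text
tcp_pos: [468.6, 292.0, 67.9]
ft_force: [-3.1, -1.7, 11.3]
tcp_pos: [466.3, 148.3, 193.1]
ft_force: [-0.6, 1.1, 0.2]
tcp_pos: [463.4, -48.5, 192.5]
ft_force: [0.1, 0.6, -0.1]
```

View pics/t11.png

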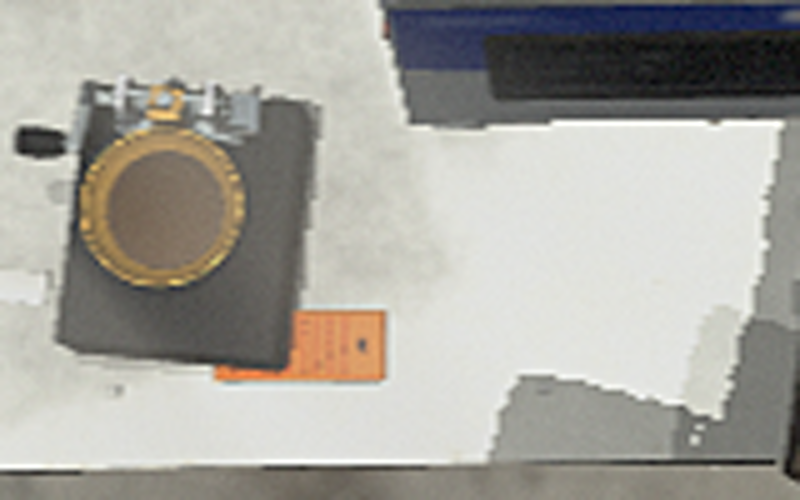

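View pics/s11.png

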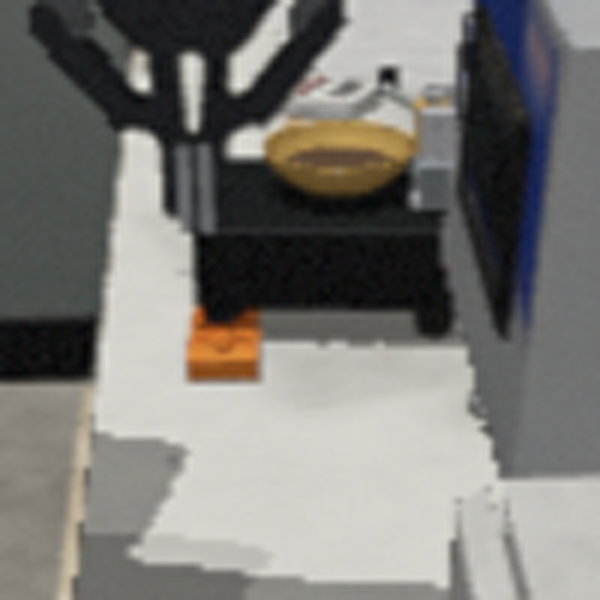

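The final views show the base at the same pixels as at the start (top crop (55–320, 80–370)). The wedge is flat under the right front corner (top crop (215–385, 310–380)), and the hand is well clear.

```bash
python3 -c "
from h import *
st();print(job_done())"
```

```text
t 22.95 tcp [463.4 -46.6 192.3] head 89.21 ft [-0.06  0.12  0.34] w -0.3 zx [-0.0001  0.0001]
the job is handed in; nothing more can be done
None
```

The wedge is under the worn front right foot and the device no longer rocks. I handed the job in at about 23 s of the 72 s allowed; the hand-in gives no verdict.

- **Wedge:** I pushed it along the bench by its back face, turning it about 12° to line up with the foot. I stopped when the push force rose to about 3.9 N, then backed the fingers off.
- **Press:** I pressed the corner above the foot with about 11 N for over half a second. The fingers sank only about 0.1 mm between 6 N and 11 N, and the device stayed level.
- **Last pictures:** After I took the hand away, the device showed no visible shift from its starting place. The wedge lay flat under the foot, and the hand was clear of everything.
- **Disagreement:** The two camera estimates of the foot differed by about 3 mm in x. That is well within the wedge's 40 mm width.
- **Not checked:** I did not measure the force of the foot on the wedge directly. I did not picture the soil tin, spatula and screwdriver again at the end, but the arm's moves stayed clear of them.

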